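# Clamp a specimen carrier with snug plus a quarter turn

## Task

Lay the specimen carrier in the channel of the hold-down clamp and slide it fully home against the end stop, then turn the clamp's knob clockwise until you feel it suddenly go stiff as the foot meets the carrier, and from there add a quarter turn more and stop, since tightening much further crushes the sample. Leave the carrier home and clamped, let go, and do not disturb the other things on the bench.

Things in the scene. Friction and masses are not known exactly. Their poses are not given: they have to be found in the camera images.
- carrier: Loose specimen carrier, 0.25 kg: bare aluminium bar 130 long (x) x 36 wide (y) x 12 mm thick with an upright holding tab and a low amber disc (26 mm wide, 6 mm high, the sample) on top at x = -8 mm. Origin: centre of the bar's underside; z up. The end without the tab (+x) goes into the clamp first.
- carrier_tab (a point): Centre of the carrier's upright aluminium tab, at carrier x = -52 mm, 27 mm above the bar's underside; tab 24 (x) x 14 (y) x 30 mm tall, from 12 to 42 mm above the underside. Same axes as the carrier.
- clamp: Fixed hold-down clamp: dark steel plate 190 (x) x 110 (y) x 12 mm. Origin: centre of its underside; z up. On it a channel along x, open to -x: floor z = 12 mm, rails 10 mm high, 40 mm apart from x = -35 to +75 mm, flaring to 46 mm at x = -64; end stop at x = +75. A bridge over x = +37 to +67 mm, from z = 50 to 64 mm, carries the screw; the carrier's bar slides in below it and its foot.
- clamp_home (a point): Point on the channel floor where the carrier's origin lies when fully home (bar's end against the stop, x axes alike, tab outwards): clamp x = +10, y = 0, z = 12 mm. Axes of the clamp. Home and untightened, at least 1.5 mm of air is left between the foot and the carrier.
- clamp_knob: Dark grey plastic knob on the bridge: a bar 56 long (x) x 14 wide (y) x 28 mm high over a 34 mm round base. Origin: on its vertical axis (clamp x = +52 mm), at its underside, 66 mm above the bench; the bar spans 10 to 38 mm above it. Turns in place, clockwise from above to tighten, driving the round foot down on the carrier. Stays where left; re-grip across the width as needed.
- knob_grip (a point): On the knob's axis, 25 mm above its underside (91 mm above the bench), where to grip. About 1 to 4 rad, not known beforehand, bring the sprung foot to the carrier. Free turning takes 0.03 N m; at contact it jumps to about 0.3 N m while turning (some 0.15 held still), then rises to 0.5 (0.3 held) a quarter turn later; the grip gives some 0.1 rad.
- wash_bottle: White plastic wash bottle, 68 mm wide, 165 mm tall; to be left alone. Origin: centre of its underside.
- vial_a: Glass vial with white cap and paper label, 28 mm wide, 62 mm tall; to be left alone. Origin: centre of its underside.
- vial_b: Glass vial with white cap, 28 mm wide, 62 mm tall; to be left alone. Origin: centre of its underside.
- tape_roll: Orange roll of tape lying flat, 70 mm wide, 18 mm high; to be left alone. Origin: centre of its underside.
- dish: Shallow glass dish, 86 mm wide, 14 mm high; to be left alone. Origin: centre of its underside.
- eraser: Dark rubber eraser, 45 x 22 x 12 mm; to be left alone. Origin: centre of its underside.
- marker: Marker pen lying down, 140 mm long, 13 mm thick; to be left alone. Origin: centre of its underside.
There are look-alikes about, which are no part of the job. Of the things that look like the carrier, the largest one is meant. What is shaped like the clamp but green is not meant.

How it is judged:
On the way, in this order (a step that is already met when the one before it is completed fails the run):
1. the carrier lies flat in the channel, fully home against the stop, not yet clamped (x of carrier in the frame of clamp_home above -0.003 m and z of carrier in the frame of clamp_home below 0.002 m and horizontal distance between carrier and clamp_home below 0.0045 m and contact force between clamp_knob and carrier below 3 N), for 0.2 s.
2. the knob has been tightened well past snug (contact force between clamp_knob and carrier above 33 N), for 0.2 s.
At the end, for the whole second after the job is handed in: The carrier lies flat in the channel (within 2 mm of the floor), its end within 3 mm of the stop and its origin within 4.5 mm of home, at rest; the foot presses it with 33 to 50 N, that is, a quarter turn past snug give or take a tenth of a turn (20 N at snug, 43 N a quarter turn on) (x of carrier in the frame of clamp_home above -0.003 m and z of carrier in the frame of clamp_home below 0.002 m and horizontal distance between carrier and clamp_home below 0.0045 m and angle between carrier's own z axis and vertical below 0.05 rad and contact force between clamp_knob and carrier between 33 and 50 N and linear speed of carrier below 0.01 m/s); the robot touches nothing.
It fails at once if the clamp was overtightened: the foot pressed on the carrier with more than 60 N (contact force between clamp_knob and carrier above 60 N).
It fails at once if one of the other things on the bench was moved by over 30 mm (distance of any of wash_bottle, vial_a, vial_b, tape_roll, dish, eraser, marker from where it was at the start of the episode above 0.03 m).
It also fails if it takes over 72 s, if anything falls off the work surface, if the arm or the gripper's body presses on something with over 40 N, if the wrist force passes 120 N, or if a joint passes its speed limit or range.

## Robot

A 6-joint arm with a two-finger parallel gripper is mounted at the origin on the work surface. World frame = base frame: x ahead of the robot, y to its left, z up, the work surface at z = 0. Lengths are in m, angles in rad, forces in N, time in s.
With the tool pointing down it reaches from about 0.35 to 0.85 m from the base axis. Payload 8.1 kg.
Tool frame: the origin (TCP) lies at the centre of the arm's flange, where the gripper is bolted on; the fingertips stand 186 mm ahead of it and the grasp point (between the pads) lies 167 mm ahead of it (robot.grasp_offset is the distance from the TCP to the grasp point, in m); z points along the fingers, y is the line along which they close (so a half turn about z gives the same grasp; the last joint's range is limited). The gripper opens to 93 mm and grips with 3 to 60 N. Pads are 15 mm wide; open, the fingers measure 128 mm over their backs; the gripper's body (75 mm by 188 mm) begins 65 mm behind the grasp point.
Start: joints at [1.126, 0.13, 1.488, -0, 1.523, -0.085], TCP at [0.211, 0.562, 0.405] pointing down, gripper open.
Joint ranges: [-2.96, 2.96], [-0.89, 2.26], [0.02, 2.5], [-1.34, 4.48], [0, 2.73], [-2.66, 2.66]. Speed limits (rad/s): [2.39, 2.39, 2.79, 3.14, 3.14, 3.14].

## Interface

Orientations are given as a rotation vector (axis times angle).
In Python, from plant import robot gives the robot as it stands.
- The arm moves only by the tool drive_tool, never from a script. Its argument "moves" is one flat list of numbers, 7 for each row, row after row: the finger opening in mm, from 0 to 93, then the shift along the tool's x, y, z in mm, then the turn, a rotation vector about the tool's x, y, z in degrees. A call has 1 to 8 rows; each row shifts and turns the commanded pose from where the row before left it, along the tool's axes as they then stand; what a row does not reach is not made up. A row lasts 1/10 s, in which the tool goes at most 50 mm and 8.59 degrees, less where a joint would pass 70% of its speed; a pose out of reach is approached as far as the arm can. A call is refused whole if a number of a shift passes 50 or a number of a turn 8.59, either way. A call with a gripper value outside its range is refused whole. The fingers move at their own pace and stop on an object; "grip_force" is the grip in N (left out, the last holds). Time passes only in rows, so rows that do not move let the fingers close. It gives the time, the measured TCP pose, the force, the opening and the grip force at its end, in the units of the state.
- robot.read_state(): the state, without advancing time (a new reading comes with each control period).
- robot.read_camera(name): name is "scene" or "top" or "wrist"; returns a dict with "color" (480x640x3 uint8, red, green, blue), "depth" (480x640 float32, m along the optical axis (not along the pixel's ray), 0 where there is no reading), "mtx" (3x3 intrinsics, pixels), "R" (3x3) and "t" (3): a world point X has camera coordinates R X + t. Camera axes: x right, y down, z forward; pixel columns grow to the right and rows downward; lengths in m; the calibration is good to about 2 mm. A picture is of the moment at which its call begins.
- robot.close_job(): hands the job in; it is judged then, once.
The state is a dict: "t": time; "q": joint angles; "dq": joint speeds; "joint_torque": joint torques, N m; "tool_pos": TCP position; "orientation": TCP orientation; "force": force on the tool from outside, world axes, zero at the start; "wrist_torque": the same for the moment, N m; "opening": finger opening in m; "gripper_force": force on a finger pad.
Only numpy, scipy, OpenCV 4.12 (cv2) and the standard library are available. Lean on these libraries where they do the work, as an engineer would, in place of code of your own. Each camera call takes 0.05 s, during which the arm holds its last target. There are 200 camera calls.

## Working session

There is one attempt and no reset: what is moved stays moved. The work goes in short steps, Python scripts to look and compute and a tool call to move; the robot and the scene stay as the last step left them, time stands still between calls to the robot, and variables do not carry over. Pictures are saved under pics/ and viewed, at most 10 in all, crops included, and the job is handed in when it is done.

Besides the shell and the picture viewer there is one more tool, called as name(argument=value, ...) on one line, values as JSON. drive_tool: Moves the arm, as the interface text tells. Its arguments: {"type":"object","properties":{"moves":{"type":"array","items":{"type":"number"}},"grip_force":{"type":"number"}},"required":["moves"]}

```bash
mkdir -p pics; ls; python3 - <<'E'
from plant import robot
import cv2,numpy as np
s=robot.read_state();print(s)
for n in("scene","top"):
    c=robot.read_camera(n);np.savez(n,**c);cv2.imwrite(f"pics/{n}0.png",c["color"][:,:,::-1]);print(n,c["mtx"].tolist(),c["R"].tolist(),c["t"])
E
```

```text
pics
{'t': 0.0, 'q': array([ 1.12557668e+00,  1.31164923e-01,  1.48924466e+00,  9.72160872e-06,
        1.52295920e+00, -8.54052813e-02]), 'dq': array([-7.94059128e-05,  6.57245296e-04,  7.41279509e-04,  2.18380347e-04,
       -1.01255171e-03,  8.04775583e-04]), 'joint_torque': array([ 3.57257755e-03, -5.59840536e+01, -4.91768789e+01,  7.73963076e-02,
        3.53456615e-02, -1.52497364e-04]), 'tool_pos': array([0.21114896, 0.56139268, 0.40370389]), 'orientation': array([-5.62066617e-01, -3.09041962e+00,  2.68792243e-03]), 'force': array([ 0.13926252,  0.85584297, -0.50220585]), 'wrist_torque': array([ 0.00228311, -0.02487024, -0.00115088]), 'gripper_force': 0.0, 'opening': 0.09291488328635215}
scene [[539.6583266049519, 0.0, 315.8794461726758], [0.0, 539.6583266049519, 240.74993315191753], [0.0, 0.0, 1.0]] [[-0.7970725623170051, 0.6038057377576576, 0.00969337156693793], [0.38873063612761904, 0.5253075480274999, -0.7569283139909302], [-0.4621296603089011, -0.5995586802276043, -0.6534260218467832]] [ 0.46775583 -0.12826406  1.40091697]
top [[476.3323899525232, 0.0, 319.7842263369274], [0.0, 476.3323899525232, 241.63368390205002], [0.0, 0.0, 1.0]] [[0.01094775492090055, -0.9998635470672811, 0.012370687459744536], [-0.9852334889328923, -0.012899896391058964, -0.1707295081648765], [0.17086579220930267, -0.010318910753307526, -0.9852402758381087]] [-0.03896526  0.5379842   0.95135117]
```

View pics/top0.png

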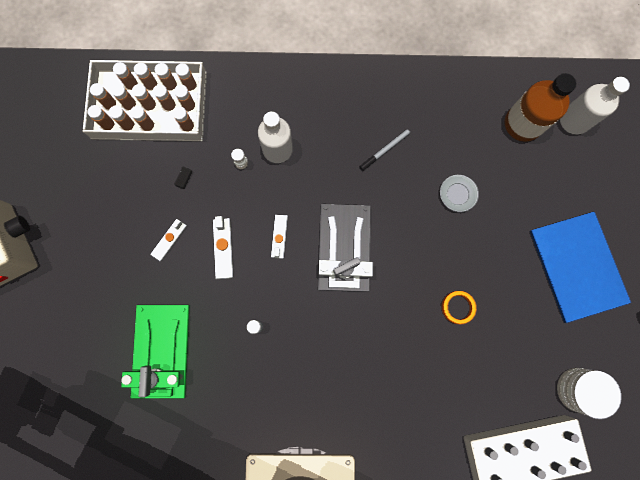

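View pics/scene0.png

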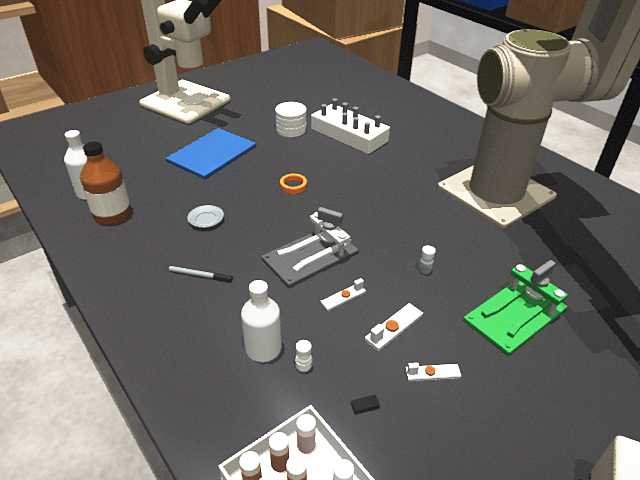

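The top image shows three bars with an amber disc, at (168,240), (222,247) and (279,237). The one at (222,247) is clearly the largest and has its tab at the top, around (221,222), so it fits the carrier. The grey clamp is at (345,250), opening upward, with its bridge and knob at (347,268). The green clamp at (160,350) is not meant. Next I measure both and confirm in a crop.

```bash
cat > h.py <<'E'
import numpy as np,cv2
def plane(c,uv,z):
    uv=np.atleast_2d(uv).astype(float)
    d=np.c_[uv,np.ones(len(uv))]@np.linalg.inv(c["mtx"]).T@c["R"]
    o=-c["R"].T@c["t"]
    return o+d*((z-o[2])/d[:,2:])
def cloud(c):
    v,u=np.mgrid[:480,:640];D=c["depth"]
    p=np.stack([u*D,v*D,D],-1)@np.linalg.inv(c["mtx"]).T
    return (p-c["t"])@c["R"]
E
python3 - <<'E'
import numpy as np,cv2
from h import *
c=dict(np.load("top.npz"));I=c["color"];P=cloud(c)
hsv=cv2.cvtColor(I,cv2.COLOR_RGB2HSV)
m=((hsv[...,2]>150)).astype(np.uint8);m[:210]=0;m[285:]=0;m[:,:145]=0;m[:,300:]=0
m[:,:]=cv2.morphologyEx(m,cv2.MORPH_CLOSE,np.ones((3,3)))
for k in cv2.findContours(m,0,2)[0]:
    if cv2.contourArea(k)<50: continue
    w=plane(c,k[:,0],0.012)[:,:2]
    print(cv2.boundingRect(k),cv2.minAreaRect((w*1000).astype(np.float32)))
o=((hsv[...,0]<18)&(hsv[...,1]>150)&(hsv[...,2]>120)).astype(np.uint8)
for k in cv2.findContours(o[200:290,140:300].copy(),0,2,offset=(140,200))[0]:
    if cv2.contourArea(k)>20:
        print("disc",plane(c,k[:,0].mean(0),0.018),cv2.minEnclosingCircle(k))
# plate
g=((hsv[...,2]>55)&(hsv[...,1]<60)).astype(np.uint8);g[:195]=0;g[300:]=0;g[:,:310]=0;g[:,385:]=0
k=max(cv2.findContours(g,0,2)[0],key=cv2.contourArea)
w=plane(c,k[:,0],0.012)[:,:2];print("plate",cv2.boundingRect(k),cv2.minAreaRect((w*1000).astype(np.float32)))
# knob via depth
z=P[...,2];kk=(z>0.095)&(z<0.115);kk[:240]=0;kk[290:]=0;kk[:,:310]=0;kk[:,390:]=0
q=P[kk];print("knob",len(q),q.mean(0),cv2.minAreaRect((q[:,:2]*1000).astype(np.float32)))
t=(z>0.03)&(z<0.05);t[:205]=0;t[285:]=0;t[:,:200]=0;t[:,245:]=0;q=P[t];print("tab",len(q),np.median(q,0))
print("depth table",z[200,300],"bar",z[265,223],"plate",z[225,345])
a=cv2.resize(I[205:300,145:300],None,fx=4,fy=4,interpolation=2);b=cv2.resize(I[200:295,310:385],None,fx=4,fy=4,interpolation=2)
b=b[:a.shape[0]];x=np.hstack([a,b])[:,:,::-1];x=cv2.resize(x,(800,int(x.shape[0]*800/x.shape[1])));cv2.imwrite("pics/crop1.png",x)
E
```

```text
(151, 219, 35, 42) ((545.2396240234375, 295.4137878417969), (27.1352596282959, 94.02922821044922), 57.021888732910156)
(213, 216, 20, 63) ((531.3939819335938, 177.70382690429688), (135.8455810546875, 37.018062591552734), 5.477281093597412)
(271, 215, 17, 43) ((556.671142578125, 56.16144561767578), (27.216209411621094, 93.58171081542969), 85.98110961914062)
disc [[0.5354414  0.17774357 0.018     ]] ((221.6875, 244.0), 5.676600456237793)
disc [[0.54833722 0.05733269 0.018     ]] ((278.5, 238.5), 3.8079864978790283)
disc [[0.55005883 0.29058463 0.018     ]] ((169.5, 237.0), 4.031229019165039)
plate (310, 195, 75, 105) ((535.4452514648438, -93.5159912109375), (228.4438018798828, 163.48410034179688), 0.8228470683097839)
knob 209 [ 0.48193862 -0.08427858  0.10325531] ((482.5384216308594, -84.76124572753906), (13.961919784545898, 55.923892974853516), 26.96494483947754)
tab 93 [0.57883561 0.18206114 0.0418475 ]
depth table 0.0014718972079075267 bar 0.00812849503081891 plate 0.007328269069136194
```

View pics/crop1.png

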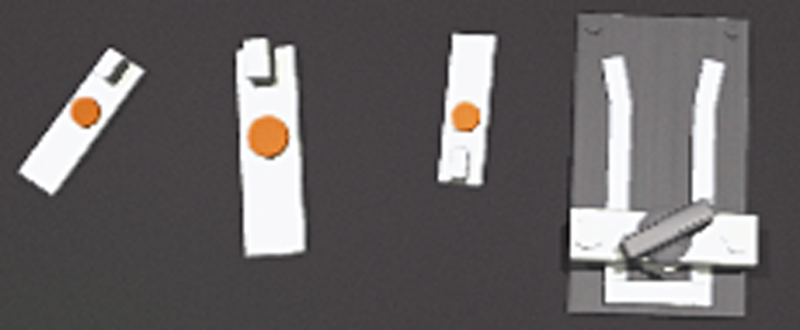

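The crop confirms it: the middle bar is the largest, with its tab at the top (away from the base) and its disc in the middle. It measures 136x37 mm, and disc-to-tab is 44 mm as described. The knob bar measures 56x14 mm, which matches. Now the clamp heading and the first move.

```bash
cat >> h.py <<'E'
from scipy.spatial.transform import Rotation as Ro
def plan(s,g,yaw=None,off=0.167):
    """tool-axis shift (mm) at present, for grasp point to reach g; and turn (deg, about tool z)"""
    R=Ro.from_rotvec(s["orientation"]).as_matrix();gp=s["tool_pos"]+off*R[:,2]
    psi=np.degrees(np.arctan2(R[1,1],R[0,1]))
    print("grasp",gp.round(4),"yawY",psi.round(2),"tilt",(R[:,2]).round(4),"q6",np.degrees(s["q"][5]).round(1))
    d=R.T@(np.array(g)-gp)*1000;print("shift tool mm",d.round(1))
    if yaw is not None:
        a=(psi-yaw+90)%180-90;print("turn z deg",round(a,2))
        R2=R@Ro.from_rotvec([0,0,np.radians(a)]).as_matrix();print("shift after turn",(R2.T@(np.array(g)-gp)*1000).round(1))
E
python3 - <<'E'
import numpy as np,cv2
from h import *
from plant import robot
c=dict(np.load("top.npz"));I=c["color"];hsv=cv2.cvtColor(I,cv2.COLOR_RGB2HSV);v=cv2.GaussianBlur(hsv[...,2],(3,3),0)
print(v[215,310:385:3],v[200:212,345],v[275:298,345])
g=(v>78).astype(np.uint8);g[:198]=0;g[300:]=0;g[:,:312]=0;g[:,382:]=0
k=max(cv2.findContours(g,0,2)[0],key=cv2.contourArea)
w=plane(c,k[:,0],0.012)[:,:2];print("plate",cv2.boundingRect(k),cv2.minAreaRect((w*1000).astype(np.float32)))
# rail centre lines, z=22
for lo,hi in((325,345),(345,370)):
    pts=[]
    for r in range(232,258):
        u=np.arange(lo,hi);m=v[r,lo:hi]>170
        if m.sum()>2: pts.append((u[m].mean(),r))
    w=plane(c,pts,0.022);f=np.polyfit(w[:,0],w[:,1],1);print("rail",len(w),np.degrees(np.arctan(f[0])),np.polyval(f,[.52,.56]))
print("wash",plane(c,[[275,150]],0.05))
plan(robot.read_state(),[0.579,0.182,0.16],95.5)
E
```

```text
[ 70  70  69  70 115 118 116 132 125 119 120 116 118 116 120 116 114 121
 118 119  81  68  69  68  69] [ 69  69  68  65  75 102 117 116 115 116 116 116] [114 118 128 116  99 132 213 253 251 251 252 227 164 123 118  97  70  66
  70  70  70  70  70]
plate (318, 203, 56, 89) ((535.017578125, -89.5740966796875), (118.96603393554688, 190.8511199951172), 88.84535217285156)
rail 26 -0.30370694153769784 [-0.06022501 -0.06043704]
rail 26 -0.5986761067734861 [-0.11246063 -0.1128786 ]
wash [[0.73711194 0.0663225  0.05      ]]
grasp [0.211  0.5612 0.2368] yawY 69.38 tilt [-8.0e-04 -1.5e-03 -1.0e+00] q6 -4.9
shift tool mm [-478.  -225.2   77.1]
turn z deg -26.12
shift after turn [-330.  -412.6   77.1]
```

drive_tool(moves=[93, 0, 0, 0, 0, 0, -6.5, 93, 0, 0, 0, 0, 0, -6.5, 93, 0, 0, 0, 0, 0, -6.5, 93, 0, 0, 0, 0, 0, -6.6, 93, -30, -37.5, 0, 0, 0, 0, 93, -30, -37.5, 0, 0, 0, 0, 93, -30, -37.5, 0, 0, 0, 0, 93, -30, -37.5, 0, 0, 0, 0], grip_force=30)

```text
t: 0.9
tool_pos: [0.3457, 0.4223, 0.4043]
orientation: [0.151, -3.137, 0.001]
force: [1.4, 0.2, 0.5]
opening: 0.0931
gripper_force: 0.0
```

drive_tool(moves=[93, -30, -37.5, 11, 0, 0, 0, 93, -30, -37.5, 11, 0, 0, 0, 93, -30, -37.5, 11, 0, 0, 0, 93, -30, -37.5, 11, 0, 0, 0, 93, -30, -37.5, 11, 0, 0, 0, 93, -30, -37.5, 11, 0, 0, 0, 93, -30, -37.5, 11, 0, 0, 0, 93, 0, 0, 0, 0, 0, 0])

```text
t: 1.7
tool_pos: [0.5814, 0.1777, 0.3249]
orientation: [0.142, -3.136, 0.004]
force: [-0.9, -0.1, -0.6]
opening: 0.0931
gripper_force: 0.0
```

```bash
python3 - <<'E'
import numpy as np,cv2
from h import *
from plant import robot
s=robot.read_state();plan(s,[0.579,0.182,0.035],95.5);print(s["t"],s["force"])
c=robot.read_camera("wrist");np.savez("wrist1",**c);cv2.imwrite("pics/wrist1.png",c["color"][:,:,::-1])
print("cam",-c["R"].T@c["t"])
E
```

```text
grasp [0.581  0.1773 0.1579] yawY 95.19 tilt [-0.0027 -0.0024 -1.    ] q6 -83.0
shift tool mm [  1.2   5.1 122.9]
turn z deg -0.31
shift after turn [  1.1   5.1 122.9]
1.7 [-0.89067813 -0.11328761 -0.56034988]
cam [0.50597526 0.17151373 0.30621652]
```

View pics/wrist1.png

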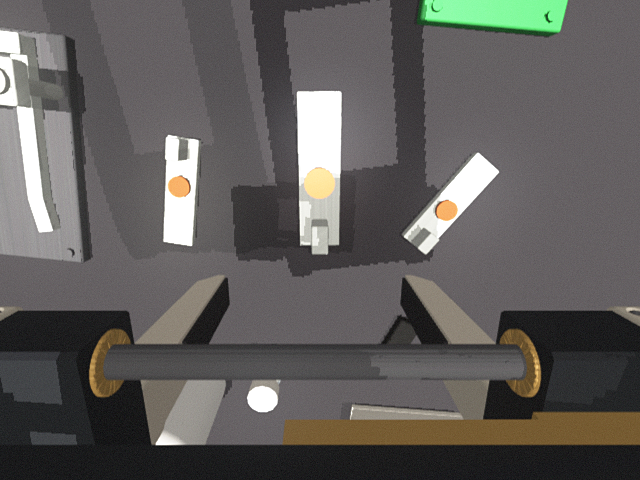

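The wrist view shows the carrier straight on, with its bar end at (320,92), disc at (319,183) and tab at (320,238). The tab sits between the finger lines. I'll refine from this view.

```bash
python3 - <<'E'
import numpy as np,cv2
from h import *
from plant import robot
c=dict(np.load("wrist1.npz"));I=c["color"];hsv=cv2.cvtColor(I,cv2.COLOR_RGB2HSV)
o=((hsv[...,0]<25)&(hsv[...,1]>110)&(hsv[...,2]>120)).astype(np.uint8);o[:150]=0;o[215:]=0;o[:,:290]=0;o[:,350:]=0
k=max(cv2.findContours(o,0,2)[0],key=cv2.contourArea);w=plane(c,k[:,0],0.018)
print("disc",cv2.minEnclosingCircle((w[:,:2]*1000).astype(np.float32)))
# bar side edges between rows 100..160 at z=.012
gray=cv2.GaussianBlur(hsv[...,2],(3,3),0).astype(int)
L=[];R=[]
for r in range(100,160,4):
    d=np.diff(gray[r]);L.append((280+d[280:312].argmax()+.5,r));R.append((325+d[325:360].argmin()+.5,r))
l=plane(c,L,.012);r=plane(c,R,.012);m=(l+r)/2
f=np.polyfit(m[:,0],m[:,1],1);print("width",np.linalg.norm((l-r)[:,:2],axis=1).mean(),"yaw",np.degrees(np.arctan(f[0])),"y at .579",np.polyval(f,.579))
d=np.diff(gray[:,320]);e=80+d[80:105].argmax();print("end",plane(c,[[320,e+.5]],.012))
P=cloud(c);t=P[225:255,305:335].reshape(-1,3);t=t[(t[:,2]>.033)&(t[:,2]<.05)];print("tab",len(t),t.mean(0),t.min(0),t.max(0))
E
```

```text
disc ((549.0693359375, 178.01181030273438), 9.999999747378752e-05)
width 0.03653225548714629 yaw 5.506526214010026 y at .579 0.1819630202521792
end [[0.46354628 0.17179904 0.012     ]]
tab 505 [0.57995227 0.18147722 0.04285115] [0.56839028 0.17403609 0.03525888] [0.59307212 0.18914639 0.0448154 ]
```

drive_tool(moves=[60, 0.6, 4.5, 40, 0, 0, -0.3, 60, 0, 0, 40, 0, 0, 0, 60, 0, 0, 28, 0, 0, 0, 60, 0, 0, 14, 0, 0, 0, 60, 0, 0, 0, 0, 0, 0, 60, 0, 0, 0, 0, 0, 0])

```text
t: 2.35
tool_pos: [0.5785, 0.1876, 0.2072]
orientation: [-0.16, 3.136, 0.001]
force: [0.6, -0.1, 0.7]
opening: 0.0602
gripper_force: 0.0
```

```bash
python3 - <<'E'
from h import *
from plant import robot
s=robot.read_state();plan(s,[0.580,0.1817,0.035],95.5);print(s["t"],s["force"],s["opening"])
E
```

```text
grasp [0.5787 0.1877 0.0402] yawY 95.82 tilt [ 1.4e-03  4.0e-04 -1.0e+00] q6 -82.7
shift tool mm [-0.7 -6.1  5.2]
turn z deg 0.32
shift after turn [-0.7 -6.1  5.2]
2.35 [ 0.56588062 -0.08685595  0.69513167] 0.06017002970966777
```

drive_tool(moves=[60, -0.7, -6, 5, 0, 0, 0.3, 60, 0, 0, 0, 0, 0, 0, 0, 0, 0, 0, 0, 0, 0, 0, 0, 0, 0, 0, 0, 0, 0, 0, 0, 0, 0, 0, 0, 0, 0, 0, 0, 0, 0, 0, 0, 0, 0, 0, 0, 0, 0, 0, 0, 0, 0, 0, 0], grip_force=40)

```text
invalid input at $.moves: expected a multiple of 7 numbers
```

```bash
python3 - <<'E'
from h import *
from plant import robot
s=robot.read_state();plan(s,[0.580,0.1817,0.035],95.5);print(s["t"],s["force"],s["opening"],s["gripper_force"])
E
```

```text
grasp [0.5787 0.1877 0.0402] yawY 95.82 tilt [ 1.4e-03  4.0e-04 -1.0e+00] q6 -82.7
shift tool mm [-0.7 -6.1  5.2]
turn z deg 0.32
shift after turn [-0.7 -6.1  5.2]
2.35 [ 0.56588062 -0.08685595  0.69513167] 0.06017002970966777 0.0
```

drive_tool(moves=[60, -0.7, -6, 5, 0, 0, 0.3, 60, 0, 0, 0, 0, 0, 0, 0, 0, 0, 0, 0, 0, 0, 0, 0, 0, 0, 0, 0, 0, 0, 0, 0, 0, 0, 0, 0, 0, 0, 0, 0, 0, 0, 0, 0, 0, 0, 0, 0, 0, 0], grip_force=40)

```text
t: 3.05
tool_pos: [0.5794, 0.1811, 0.2007]
orientation: [0.15, -3.138, 0.0]
force: [-0.2, 0.1, 0.5]
opening: 0.0246
gripper_force: 0.0
```

```bash
python3 - <<'E'
from h import *
from plant import robot
s=robot.read_state();plan(s,[0.580,0.1817,0.035],95.5);print(s["t"],s["force"],s["opening"],s["gripper_force"])
E
```

```text
grasp [0.5794 0.1811 0.0337] yawY 95.49 tilt [-0. -0. -1.] q6 -83.0
shift tool mm [-0.6  0.6 -1.3]
turn z deg -0.01
shift after turn [-0.6  0.6 -1.3]
3.05 [-0.19962273  0.11924919  0.52462534] 0.0245723554282467 0.0
```

Still closing. Next: finish the grip, then lift.

drive_tool(moves=[0, 0, 0, 0, 0, 0, 0, 0, 0, 0, 0, 0, 0, 0, 0, 0, 0, 0, 0, 0, 0, 0, 0, 0, 0, 0, 0, 0, 0, 0, 0, -10, 0, 0, 0, 0, 0, 0, -20, 0, 0, 0, 0, 0, 0, -20, 0, 0, 0, 0, 0, 0, 0, 0, 0, 0])

```text
t: 3.85
tool_pos: [0.5808, 0.1814, 0.2545]
orientation: [-0.15, 3.132, 0.002]
force: [1.0, 0.7, -2.4]
opening: 0.0137
gripper_force: 40.0
```

```bash
python3 - <<'E'
from h import *
from plant import robot
s=robot.read_state();plan(s,[0.660,-0.087,0.09],89.5);print(s["t"],s["force"],s["wrist_torque"],s["opening"],s["gripper_force"])
E
```

```text
grasp [0.5817 0.1816 0.0875] yawY 95.48 tilt [ 0.0056  0.0012 -1.    ] q6 -83.0
shift tool mm [ -52.2 -274.8   -2.4]
turn z deg 5.98
shift after turn [ -80.6 -267.9   -2.4]
3.85 [ 0.96538825  0.67425227 -2.40693021] [ 0.08320667 -0.1824892  -0.0255088 ] 0.01374294917365467 39.99914109706879
```

drive_tool(moves=[0, 0, 0, 0, 0, 0, 3, 0, 0, 0, 0, 0, 0, 3, 0, -22, 0, 0, 0, 0, 0, 0, -22, 0, 0, 0, 0, 0, 0, -22, -15, 0, 0, 0, 0, 0, 0, -30, 0, 0, 0, 0, 0, 0, -30, 0, 0, 0, 0, 0, 0, -30, 0, 0, 0, 0])

```text
t: 4.65
tool_pos: [0.644, 0.0745, 0.2492]
orientation: [-0.013, -3.14, 0.0]
force: [0.1, -0.5, -3.5]
opening: 0.0137
gripper_force: 40.0
```

drive_tool(moves=[0, 0, -30, 0, 0, 0, 0, 0, 0, -30, 0, 0, 0, 0, 0, 0, -30, 0, 0, 0, 0, 0, 0, -30, 0, 0, 0, 0, 0, -13, -30, 0, 0, 0, 0, 0, -13, -13, 0, 0, 0, 0, 0, 0, 0, 0, 0, 0, 0, 0, 0, 0, 0, 0, 0, 0])

```text
t: 5.45
tool_pos: [0.6686, -0.0878, 0.2495]
orientation: [-0.015, -3.14, -0.001]
force: [-0.4, 0.1, -3.5]
opening: 0.0138
gripper_force: 40.0
```

```bash
python3 - <<'E'
from h import *
from plant import robot
import cv2
c=robot.read_camera("wrist");np.savez("wrist2",**c);cv2.imwrite("pics/wrist2.png",c["color"][:,:,::-1])
s=robot.read_state();plan(s,[0.672,-0.087,0.0457],89.5);print(s["t"],s["force"],s["wrist_torque"],s["opening"],s["gripper_force"])
E
```

```text
grasp [ 0.6682 -0.0871  0.0826] yawY 89.49 tilt [-1.8e-03  7.0e-04 -1.0e+00] q6 -101.3
shift tool mm [-3.9  0.1 36.9]
turn z deg -0.01
shift after turn [-3.9  0.1 36.9]
5.5 [-0.37564944 -0.00361948 -2.72718169] [ 0.04286024 -0.13238973 -0.00786972] 0.013432054105721852 39.998289942741394
```

View pics/wrist2.png

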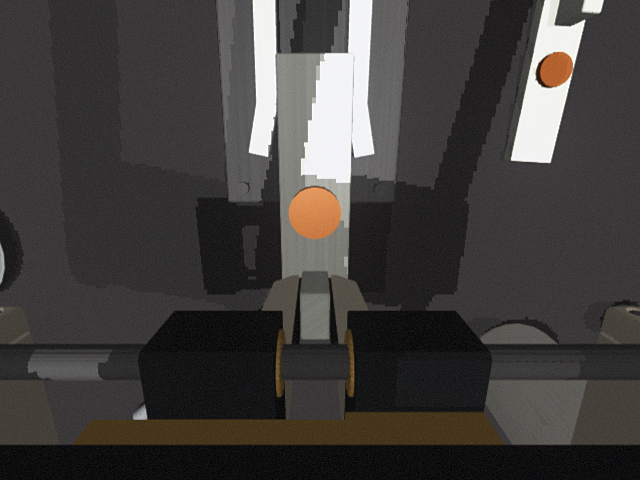

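The wrist view shows the held bar, edges at columns 277 to 352, pointing between the rails with the flare ends at (260,152) and (363,152). I'll compare the centre lines.

```bash
python3 - <<'E'
import numpy as np,cv2
from h import *
c=dict(np.load("wrist2.npz"));g=cv2.GaussianBlur(c["color"].max(2),(3,3),0).astype(int)
def fit(rows,Lr,Rr,sl,sr,z):
    L=[];R=[]
    for r in rows:
        d=np.diff(g[r]);L.append((Lr[0]+(sl*d[Lr[0]:Lr[1]]).argmax()+.5,r));R.append((Rr[0]+(sr*d[Rr[0]:Rr[1]]).argmax()+.5,r))
    l=plane(c,L,z);r=plane(c,R,z)
    for n,w in(("l",l),("r",r),("mid",(l+r)/2)):
        f=np.polyfit(w[:,0],w[:,1],1);print(n,np.degrees(np.arctan(f[0])).round(2),np.polyval(f,[.55,.58]).round(4),(w[:,1]-np.polyval(f,w[:,0])).std().round(5))
    print("width",abs((l-r)[:,1]).mean().round(4))
print("rails outer");fit(range(5,90,5),(240,265),(362,385),1,-1,.022)
print("rails inner");fit(range(5,48,4),(265,290),(338,358),-1,1,.022)
print("bar");fit(range(100,175,5),(268,290),(345,360),1,-1,.061)
print("plate");fit(range(20,190,10),(205,235),(390,412),1,-1,.012)
d=np.diff(g[:,335]);e=40+d[40:70].argmax();print("barend",plane(c,[[315,e+.5]],.061))
print(g[30,205:300:3])
E
```

```text
rails outer
l -1.17 [-0.1195 -0.1201] 0.00016
r -1.21 [-0.0549 -0.0555] 0.00016
mid -1.19 [-0.0872 -0.0878] 0.00011
width 0.0646
rails inner
l -2.45 [-0.1076 -0.1089] 0.0
r -1.13 [-0.0672 -0.0678] 0.00018
mid -1.79 [-0.0874 -0.0883] 9e-05
width 0.04
bar
l -2.13 [-0.1023 -0.1034] 0.00024
r 1.0 [-0.0694 -0.0689] 0.00016
mid -0.56 [-0.0859 -0.0862] 0.00017
width 0.035
plate
l -1.29 [-0.1415 -0.1421] 0.00028
r -0.79 [-0.0333 -0.0337] 0.00033
mid -1.04 [-0.0874 -0.0879] 0.00016
width 0.1083
barend [[ 0.55276384 -0.08545308  0.061     ]]
[ 60  57  60  60  61 100 102 100  99  95  86  83  83  85  88  87 155 245
 243 244 244 244 243 246  60  75  88  86  85  79  40  41]
```

```bash
python3 - <<'E'
from h import *
c=dict(np.load("wrist2.npz"));P=cloud(c)
b=P[60:180,290:340].reshape(-1,3);b=b[(b[:,2]>.03)&(b[:,2]<.08)]
A=np.c_[b,np.ones(len(b))]
f=np.linalg.lstsq(np.c_[b[:,:2]-[.6,-.087],np.ones(len(b))],b[:,2],rcond=None)[0]
print("slope x,y deg",np.degrees(np.arctan(f[:2])),"z at x=.6",f[2])
for r in(60,90,120,150,175):print(P[r,315])
print("plate",P[195,290],"rail",P[20,258])
E
```

```text
slope x,y deg [0.0047766  0.12569315] z at x=.6 0.061898206330719616
[ 0.55582252 -0.0854856   0.06091069]
[ 0.56840091 -0.08561865  0.06030386]
[ 0.58179432 -0.08576635  0.06178788]
[ 0.59559758 -0.08591386  0.06165305]
[ 0.6075611  -0.08604378  0.06226858]
plate [ 0.61741955 -0.09877366  0.06177942] rail [ 0.52760738 -0.11604661  0.02304628]
```

drive_tool(moves=[0, -4, -2.5, 0, 0, 0, 0.65, 0, 0, 0, 10, 0, 0, 0, 0, 0, 0, 10, 0, 0, 0, 0, 0, 0, 10, 0, 0, 0, 0, 0, 0, 0, 0, 0, 0, 0, 0, 0, 0, 0, 0, 0])

```text
t: 6.1
tool_pos: [0.6726, -0.0901, 0.2198]
orientation: [-0.032, -3.14, -0.0]
force: [-0.5, -0.0, -2.2]
opening: 0.014
gripper_force: 40.0
```

```bash
python3 - <<'E'
from h import *
from plant import robot
s=robot.read_state();plan(s,[0.672,-0.0896,0.0457],88.85);print(s["t"],s["force"],s["wrist_torque"])
E
```

```text
grasp [ 0.6723 -0.0901  0.0528] yawY 88.84 tilt [-1.6e-03  3.0e-04 -1.0e+00] q6 -100.8
shift tool mm [0.3 0.5 7.1]
turn z deg -0.01
shift after turn [0.3 0.5 7.1]
6.1 [-0.50410487 -0.01488479 -2.20997637] [ 0.03655435 -0.0687261   0.00715034]
```

drive_tool(moves=[0, 0, 0.5, 3, 0, 0, 0, 0, 0, 0, 3, 0, 0, 0, 0, 0, 0, 1, 0, 0, 0, 0, 0, 0, 0, 0, 0, 0, 0, 0, 0, 0, 0, 0, 0])

```text
t: 6.6
tool_pos: [0.673, -0.0898, 0.2139]
orientation: [0.032, 3.141, -0.0]
force: [0.4, 0.6, -3.0]
opening: 0.0137
gripper_force: 40.0
```

```bash
python3 - <<'E'
from h import *
from plant import robot
import cv2
s=robot.read_state();plan(s,[0.672,-0.0896,0.0457],88.85);print(s["t"],s["force"],s["wrist_torque"])
c=robot.read_camera("wrist");np.savez("wrist3",**c);cv2.imwrite("pics/wrist3.png",c["color"][:300,100:500,::-1])
P=cloud(c);print([P[r,315].round(4).tolist() for r in(70,100,130,160)])
E
```

```text
grasp [ 0.6731 -0.0898  0.0469] yawY 88.83 tilt [ 1.e-04 -0.e+00 -1.e+00] q6 -100.8
shift tool mm [1.1 0.2 1.2]
turn z deg -0.02
shift after turn [1.1 0.2 1.2]
6.6 [ 0.36772798  0.57291689 -2.99918815] [-0.00684614 -0.11722709  0.01376858]
[[0.565, -0.0865, 0.0262], [0.5779, -0.0868, 0.0275], [0.5911, -0.0871, 0.0259], [0.6052, -0.0874, 0.0255]]
```

View pics/wrist3.png

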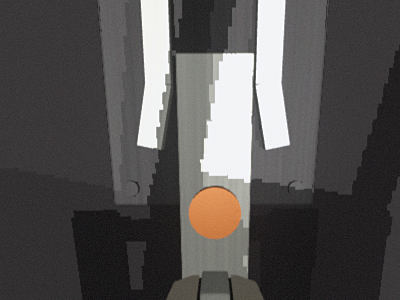

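The bar now lies between the rails, with crop edges at 176 to 254 against rail inner edges at 172 and 256, about 1 mm above the floor. Next I lower it to touch and slide.

drive_tool(moves=[0, 0, 0, 1.2, 0, 0, 0, 0, 0, 0, 0, 0, 0, 0, 0, 12, 0, 0, 0, 0, 0, 0, 12, 0, 0, 0, 0, 0, 0, 12, 0, 0, 0, 0, 0, 0, 0, 0, 0, 0, 0, 0])

```text
t: 7.25
tool_pos: [0.6364, -0.0891, 0.2129]
orientation: [-0.032, -3.141, 0.0]
force: [0.5, 0.0, -1.8]
opening: 0.0139
gripper_force: 40.0
```

```bash
python3 - <<'E'
from h import *
from plant import robot
s=robot.read_state();plan(s,[0.577,-0.0877,0.0457],88.85);print(s["t"],s["force"],s["wrist_torque"])
E
```

```text
grasp [ 0.6364 -0.0891  0.0459] yawY 88.83 tilt [-1.e-04 -1.e-04 -1.e+00] q6 -101.4
shift tool mm [59.4  0.2  0.2]
turn z deg -0.02
shift after turn [59.4  0.2  0.2]
7.25 [ 0.49202114  0.01764858 -1.75445451] [-0.00267904 -0.03683845 -0.0340905 ]
```

drive_tool(moves=[0, 10, 0, 0.5, 0, 0, 0, 0, 10, 0, 0, 0, 0, 0, 0, 10, 0, 0, 0, 0, 0, 0, 10, 0, 0, 0, 0, 0, 0, 10, 0, 0, 0, 0, 0, 0, 0, 0, 0, 0, 0, 0])

```text
t: 7.85
tool_pos: [0.5864, -0.0881, 0.2127]
orientation: [-0.032, -3.141, 0.0]
force: [-4.2, -0.5, 5.8]
opening: 0.0139
gripper_force: 40.0
```

drive_tool(moves=[0, 3, 0, 0, 0, 0, 0, 0, 2, 0, 0, 0, 0, 0, 0, 2, 0, 0, 0, 0, 0, 0, 0, 0, 0, 0, 0, 0])

```text
t: 8.25
tool_pos: [0.5804, -0.088, 0.2127]
orientation: [0.032, 3.14, -0.0]
force: [1.5, -0.2, 5.2]
opening: 0.0138
gripper_force: 40.0
```

```bash
python3 - <<'E'
from h import *
from plant import robot
s=robot.read_state();plan(s,[0.577,-0.0877,0.0457],88.85);print(s["t"],s["force"],s["wrist_torque"])
E
```

```text
grasp [ 0.5806 -0.088   0.0457] yawY 88.84 tilt [ 1.4e-03 -3.0e-04 -1.0e+00] q6 -102.5
shift tool mm [ 3.6  0.3 -0. ]
turn z deg -0.01
shift after turn [ 3.6  0.3 -0. ]
8.25 [ 1.47064008 -0.2106773   5.17153215] [ 0.01318835 -0.24465845  0.02596388]
```

On the floor. Next, push slowly until the stop pushes back.

drive_tool(moves=[0, 1.5, 0, 0, 0, 0, 0, 0, 1.5, 0, 0, 0, 0, 0, 0, 0, 0, 0, 0, 0, 0])

```text
t: 8.55
tool_pos: [0.5774, -0.088, 0.2127]
orientation: [0.032, 3.14, -0.001]
force: [3.3, -0.5, 6.4]
opening: 0.0136
gripper_force: 40.0
```

drive_tool(moves=[0, 1, 0, 0, 0, 0, 0, 0, 1, 0, 0, 0, 0, 0, 0, 0, 0, 0, 0, 0, 0])

```text
t: 8.85
tool_pos: [0.5755, -0.0879, 0.2127]
orientation: [0.032, 3.14, -0.001]
force: [4.5, -0.5, 5.4]
opening: 0.0134
gripper_force: 40.0
```

drive_tool(moves=[0, 1, 0, 0, 0, 0, 0, 0, 0.5, 0, 0, 0, 0, 0, 0, 0, 0, 0, 0, 0, 0])

```text
t: 9.15
tool_pos: [0.5749, -0.0879, 0.2131]
orientation: [0.032, 3.137, -0.001]
force: [10.6, 0.7, 1.7]
opening: 0.0139
gripper_force: 40.0
```

drive_tool(moves=[0, 1, 0, 0, 0, 0, 0, 0, 0, 0, 0, 0, 0, 0])

```text
t: 9.35
tool_pos: [0.5744, -0.0879, 0.2135]
orientation: [0.032, 3.135, -0.001]
force: [13.9, -0.7, 0.1]
opening: 0.014
gripper_force: 40.0
```

The end stop is reached: force jumped at x≈0.575 (expected 0.577). I'll relax, release and rise.

drive_tool(moves=[0, -1, 0, 0, 0, 0, 0, 0, 0, 0, 0, 0, 0, 0, 45, 0, 0, 0, 0, 0, 0, 45, 0, 0, 0, 0, 0, 0, 45, 0, 0, 0, 0, 0, 0, 45, 0, 0, 0, 0, 0, 0, 45, 0, 0, -30, 0, 0, 0, 45, 0, 0, -40, 0, 0, 0])

```text
t: 10.15
tool_pos: [0.5719, -0.0875, 0.2795]
orientation: [-0.032, -3.135, -0.002]
force: [0.9, -0.6, -0.0]
opening: 0.0448
gripper_force: 0.0
```

drive_tool(moves=[50, 0, 0, -40, 0, 0, 0, 50, 0, 0, -20, 0, 0, 0, 50, 0, 0, 0, 0, 0, 0, 50, 0, 0, 0, 0, 0, 0, 50, 0, 0, 0, 0, 0, 0])

```text
t: 10.65
tool_pos: [0.5728, -0.0876, 0.3398]
orientation: [-0.032, -3.138, -0.001]
force: [-0.1, 0.2, -0.6]
opening: 0.0501
gripper_force: 0.0
```

```bash
python3 - <<'E'
from h import *
from plant import robot
import cv2
s=robot.read_state();plan(s,[0.482,-0.0855,0.200],27);print(s["t"],s["force"])
c=robot.read_camera("wrist");np.savez("wrist4",**c);cv2.imwrite("pics/wrist4.png",c["color"][:,:,::-1])
P=cloud(c);z=P[...,2]
k=(z>.098)&(z<.112)&(P[...,0]>.43)&(P[...,0]<.54)&(abs(P[...,1]+.086)<.06);q=P[k];print("knob",len(q),q.mean(0),cv2.minAreaRect((q[:,:2]*1000).astype(np.float32)))
t=P[(z>.048)&(z<.062)&(abs(P[...,0]-.577)<.03)&(abs(P[...,1]+.088)<.03)];print("tab",len(t),t.mean(0),t.min(0),t.max(0)) if len(t) else 0
E
```

```text
grasp [ 0.5723 -0.0875  0.1728] yawY 88.83 tilt [-3.3e-03  8.0e-04 -1.0e+00] q6 -102.6
shift tool mm [ 90.4   0.2 -26.9]
turn z deg 61.83
shift after turn [ 42.8 -79.6 -26.9]
10.65 [-0.1235641   0.19384182 -0.5838219 ]
knob 2151 [ 0.48339944 -0.08557075  0.10479284] ((483.4556579589844, -85.986328125), (14.04987621307373, 55.998931884765625), 26.615785598754883)
tab 489 [ 0.57621926 -0.08708204  0.0548755 ] [ 0.56519367 -0.09406766  0.04901533] [ 0.58853932 -0.08018399  0.0571473 ]
```

View pics/wrist4.png

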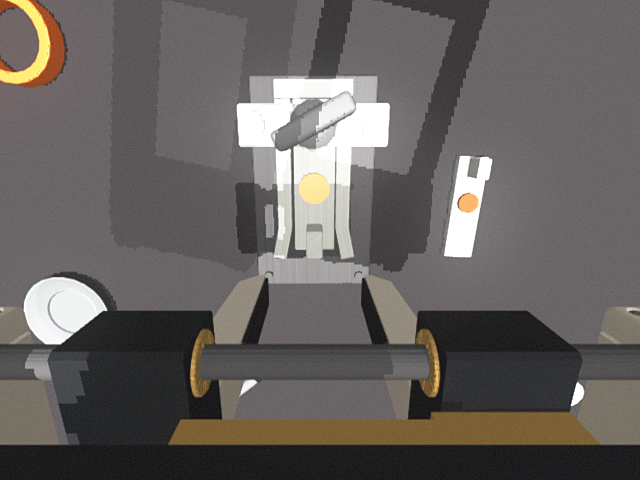

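The carrier is home: tab-to-knob distance measures 93.4 mm against 94, the tab is at (314,240), and the bar lies flat between the rails. Now on to the knob at (313,122).

drive_tool(moves=[50, 0, 0, 0, 0, 0, 7.8, 50, 0, 0, 0, 0, 0, 7.8, 50, 0, 0, 0, 0, 0, 7.8, 50, 0, 0, 0, 0, 0, 7.8, 50, 0, 0, 0, 0, 0, 7.8, 50, 0, 0, 0, 0, 0, 7.8, 50, 0, 0, 0, 0, 0, 7.8, 50, 0, 0, 0, 0, 0, 7.6])

```text
t: 11.5
tool_pos: [0.573, -0.0877, 0.34]
orientation: [-1.656, -2.666, 0.002]
force: [-0.5, 0.7, -0.0]
opening: 0.0498
gripper_force: 0.0
```

drive_tool(moves=[50, 14, -26, 0, 0, 0, 0, 50, 14, -26, 0, 0, 0, 0, 50, 13.5, -26.5, 0, 0, 0, 0, 50, 0, 0, 20, 0, 0, 0, 50, 0, 0, 0, 0, 0, 0, 50, 0, 0, 0, 0, 0, 0])

```text
t: 12.1
tool_pos: [0.4844, -0.0858, 0.3209]
orientation: [-1.649, -2.671, 0.001]
force: [0.7, 0.3, 0.1]
opening: 0.0503
gripper_force: 0.0
```

```bash
python3 - <<'E'
from h import *
from plant import robot
s=robot.read_state();plan(s,[0.4835,-0.0858,0.091],26.6);print(s["t"],s["force"])
E
```

```text
grasp [ 0.484  -0.0856  0.1539] yawY 26.63 tilt [-2.5e-03  8.0e-04 -1.0e+00] q6 -42.6
shift tool mm [-0.  -0.4 62.9]
turn z deg 0.03
shift after turn [-0.  -0.4 62.9]
12.1 [0.67335253 0.3051172  0.07217971]
```

Fingertips reach 19 mm below the grasp point. Gripping at 97 mm keeps them just above the round base, whose top is at 76 mm.

drive_tool(moves=[50, 0, -0.4, 25, 0, 0, 0, 50, 0, 0, 20, 0, 0, 0, 50, 0, 0, 12, 0, 0, 0, 50, 0, 0, 0, 0, 0, 0, 0, 0, 0, 0, 0, 0, 0, 0, 0, 0, 0, 0, 0, 0, 0, 0, 0, 0, 0, 0, 0, 0, 0, 0, 0, 0, 0, 0], grip_force=25)

```text
t: 12.9
tool_pos: [0.4847, -0.0861, 0.2659]
orientation: [1.649, 2.672, 0.001]
force: [-0.1, -0.9, -0.8]
opening: 0.0227
gripper_force: 0.0
```

drive_tool(moves=[0, 0, 0, 0, 0, 0, 0, 0, 0, 0, 0, 0, 0, 0, 0, 0, 0, 0, 0, 0, 0])

```text
t: 13.2
tool_pos: [0.4836, -0.0867, 0.2655]
orientation: [-1.649, -2.672, 0.005]
force: [-10.8, -3.7, 8.9]
opening: 0.0139
gripper_force: 25.0
```

```bash
python3 - <<'E'
from h import *
from plant import robot
s=robot.read_state();plan(s,[0.4835,-0.0858,0.097],26.6);print(s["t"],s["force"],s["wrist_torque"],s["opening"],s["gripper_force"])
E
```

```text
grasp [ 0.483  -0.087   0.0986] yawY 26.63 tilt [-0.003  -0.0017 -1.    ] q6 -42.7
shift tool mm [0.9 1.  1.5]
turn z deg 0.03
shift after turn [0.9 1.  1.5]
13.2 [-10.80697615  -3.70702334   8.91055132] [-0.80545638  1.86423886  0.0249984 ] 0.013885492169390804 25.00175178050995
```

```bash
cat > st.py <<'E'
from h import *
from plant import robot
s=robot.read_state();R=Ro.from_rotvec(s["orientation"]).as_matrix();g=s["tool_pos"]+.167*R[:,2]
print(s["t"],"yawY",np.degrees(np.arctan2(R[1,1],R[0,1])).round(2),"Tz",s["wrist_torque"].round(3),"F",s["force"].round(1),"q6",np.degrees(s["q"][5]).round(1),"g",g.round(4),"tau6",s["joint_torque"][5].round(3),"op",s["opening"].round(4))
E
```

drive_tool(moves=[0, 0, -1.3, 0, 0, 0, 0, 0, 0, 0, 0, 0, 0, 0])

```text
t: 13.4
tool_pos: [0.483, -0.087, 0.2656]
orientation: [1.65, 2.673, -0.001]
force: [-5.2, -2.2, 5.9]
opening: 0.0141
gripper_force: 25.0
```

```bash
python3 st.py
```

```text
Traceback (most recent call last):
  File "st.py", line 4, in <module>
    print(s["t"],"yawY",np.degrees(np.arctan2(R[1,1],R[0,1])).round(2),"Tz",s["wrist_torque"].round(3),"F",s["force"].round(1),"q6",np.degrees(s["q"][5]).round(1),"g",g.round(4),"tau6",s["joint_torque"][5].round(3),"op",s["opening"].round(4))
                                                                                                                                                                                                                            ^^^^^^^^^^^^^^^^^^
AttributeError: 'float' object has no attribute 'round'
```

drive_tool(moves=[0, 0, 0, 0, 0, 0, 7, 0, 0, 0, 0, 0, 0, 7, 0, 0, 0, 0, 0, 0, 7, 0, 0, 0, 0, 0, 0, 7])

```text
t: 13.8
tool_pos: [0.483, -0.087, 0.2656]
orientation: [-2.253, -2.189, 0.002]
force: [-5.7, -2.0, 7.0]
opening: 0.0138
gripper_force: 25.0
```

```bash
python3 st.py
```

```text
Traceback (most recent call last):
  File "st.py", line 4, in <module>
    print(s["t"],"yawY",np.degrees(np.arctan2(R[1,1],R[0,1])).round(2),"Tz",s["wrist_torque"].round(3),"F",s["force"].round(1),"q6",np.degrees(s["q"][5]).round(1),"g",g.round(4),"tau6",s["joint_torque"][5].round(3),"op",s["opening"].round(4))
                                                                                                                                                                                                                            ^^^^^^^^^^^^^^^^^^
AttributeError: 'float' object has no attribute 'round'
```

```bash
sed -i 's/s\["opening"\].round(4)/round(s["opening"],4)/' st.py; python3 st.py
```

```text
13.8 yawY -1.65 Tz [-0.498  1.193  0.054] F [-5.7 -2.   7. ] q6 -14.5 g [ 0.4828 -0.0871  0.0986] tau6 -2.532 op 0.0138
```

drive_tool(moves=[0, -0.3, -0.8, 0.5, 0, 0, 0, 0, 0, 0, 0, 0, 0, 7, 0, 0, 0, 0, 0, 0, 7])

```text
t: 14.1
tool_pos: [0.4826, -0.0871, 0.2655]
orientation: [2.502, 1.898, 0.0]
force: [-3.6, -0.4, 8.1]
opening: 0.0139
gripper_force: 25.0
```

```bash
python3 st.py
```

```text
14.1 yawY -15.64 Tz [-0.091  0.993 -0.036] F [-3.6 -0.4  8.1] q6 -0.6 g [ 0.4827 -0.0872  0.0985] tau6 -2.733 op 0.0139
```

drive_tool(moves=[0, 0, 0, 0, 0, 0, 7, 0, 0, 0, 0, 0, 0, 7])

```text
t: 14.3
tool_pos: [0.4826, -0.0871, 0.2655]
orientation: [2.715, 1.579, 0.0]
force: [-4.7, -0.8, 9.4]
opening: 0.0136
gripper_force: 25.0
```

```bash
python3 st.py
```

```text
14.3 yawY -29.65 Tz [-0.102  1.042  0.027] F [-4.7 -0.8  9.4] q6 13.4 g [ 0.4826 -0.0871  0.0985] tau6 -2.533 op 0.0136
```

drive_tool(moves=[0, 0, 0, 0, 0, 0, 7, 0, 0, 0, 0, 0, 0, 7])

```text
t: 14.5
tool_pos: [0.4825, -0.087, 0.2655]
orientation: [2.888, 1.236, 0.0]
force: [-5.3, 0.2, 9.2]
opening: 0.0135
gripper_force: 25.0
```

```bash
python3 st.py
```

```text
14.5 yawY -43.65 Tz [ 0.011  1.093 -0.004] F [-5.3  0.2  9.2] q6 27.4 g [ 0.4826 -0.0871  0.0985] tau6 -2.533 op 0.0135
```

drive_tool(moves=[0, 0, 0, -0.7, 0, 0, 7, 0, 0, 0, 0, 0, 0, 7])

```text
t: 14.7
tool_pos: [0.4824, -0.087, 0.2656]
orientation: [3.017, 0.875, 0.0]
force: [-2.5, -0.2, 3.2]
opening: 0.0137
gripper_force: 25.0
```

```bash
python3 st.py
```

```text
14.7 yawY -57.65 Tz [-0.124  0.499  0.007] F [-2.5 -0.2  3.2] q6 41.4 g [ 0.4825 -0.087   0.0986] tau6 -2.532 op 0.0137
```

drive_tool(moves=[0, 0, 0, 0, 0, 0, 7, 0, 0, 0, 0, 0, 0, 7])

```text
t: 14.9
tool_pos: [0.4825, -0.0869, 0.2656]
orientation: [3.101, 0.501, 0.0]
force: [-1.9, 0.1, 3.0]
opening: 0.0135
gripper_force: 25.0
```

```bash
python3 st.py
```

```text
14.9 yawY -71.65 Tz [-0.118  0.551  0.03 ] F [-1.9  0.1  3. ] q6 55.4 g [ 0.4825 -0.087   0.0986] tau6 -2.534 op 0.0135
```

drive_tool(moves=[0, 0, 0, 0, 0, 0, 7, 0, 0, 0, 0, 0, 0, 7])

```text
t: 15.1
tool_pos: [0.4824, -0.0869, 0.2656]
orientation: [3.139, 0.119, 0.0]
force: [-2.8, 0.0, 3.5]
opening: 0.014
gripper_force: 25.0
```

```bash
python3 st.py
```

```text
15.1 yawY -85.65 Tz [0.068 0.599 0.039] F [-2.8  0.   3.5] q6 69.4 g [ 0.4825 -0.0869  0.0986] tau6 -2.534 op 0.014
```

drive_tool(moves=[0, 0, 0, 0, 0, 0, 7, 0, 0, 0, 0, 0, 0, 7])

```text
t: 15.3
tool_pos: [0.4824, -0.0869, 0.2656]
orientation: [-3.13, 0.264, -0.0]
force: [-2.2, 0.2, 2.9]
opening: 0.0138
gripper_force: 25.0
```

```bash
python3 st.py
```

```text
15.3 yawY -99.65 Tz [0.045 0.572 0.038] F [-2.2  0.2  2.9] q6 83.4 g [ 0.4824 -0.0868  0.0986] tau6 -2.533 op 0.0138
```

drive_tool(moves=[0, 0, 0, 0, 0, 0, 7, 0, 0, 0, 0, 0, 0, 7], grip_force=55)

```text
t: 15.5
tool_pos: [0.4824, -0.0868, 0.2656]
orientation: [-3.075, 0.644, -0.0]
force: [-2.7, 0.7, 3.0]
opening: 0.0138
gripper_force: 55.0
```

```bash
python3 st.py
```

```text
15.5 yawY -113.65 Tz [0.094 0.551 0.007] F [-2.7  0.7  3. ] q6 97.4 g [ 0.4825 -0.0868  0.0986] tau6 -2.534 op 0.0138
```

drive_tool(moves=[0, 0, 0, 0, 0, 0, 7, 0, 0, 0, 0, 0, 0, 7])

```text
t: 15.7
tool_pos: [0.4825, -0.0868, 0.2656]
orientation: [-2.973, 1.014, -0.0]
force: [-1.0, 0.9, 2.3]
opening: 0.0132
gripper_force: 55.0
```

```bash
python3 st.py
```

```text
15.7 yawY -127.65 Tz [0.22  0.556 0.008] F [-1.   0.9  2.3] q6 111.4 g [ 0.4825 -0.0867  0.0986] tau6 -2.534 op 0.0132
```

drive_tool(moves=[0, 0, 0, 0, 0, 0, 7, 0, 0, 0, 0, 0, 0, 7])

```text
t: 15.9
tool_pos: [0.4825, -0.0867, 0.2656]
orientation: [-2.828, 1.368, -0.0]
force: [-1.6, 1.0, 3.6]
opening: 0.0138
gripper_force: 55.0
```

```bash
python3 st.py
```

```text
15.9 yawY -141.65 Tz [0.289 0.497 0.085] F [-1.6  1.   3.6] q6 125.4 g [ 0.4825 -0.0867  0.0986] tau6 -2.471 op 0.0138
```

drive_tool(moves=[0, 0, 0, 0, 0, 0, 7, 0, 0, 0, 0, 0, 0, 7])

```text
t: 16.1
tool_pos: [0.4825, -0.0867, 0.2657]
orientation: [-2.64, 1.702, -0.0]
force: [-2.4, 2.1, 3.4]
opening: 0.0136
gripper_force: 55.0
```

```bash
python3 st.py
```

```text
16.1 yawY -155.63 Tz [0.336 0.457 0.238] F [-2.4  2.1  3.4] q6 139.4 g [ 0.4826 -0.0867  0.0987] tau6 -2.348 op 0.0136
```

Contact seems to be starting around yaw -141° to -155°. I'll use finer steps within the joint range.

drive_tool(moves=[0, 0, 0, 0, 0, 0, 4])

```text
t: 16.2
tool_pos: [0.4825, -0.0867, 0.2657]
orientation: [-2.579, 1.793, -0.0]
force: [-2.0, 1.3, 3.7]
opening: 0.0139
gripper_force: 55.0
```

```bash
python3 st.py
```

```text
16.2 yawY -159.62 Tz [0.341 0.454 0.217] F [-2.   1.3  3.7] q6 143.4 g [ 0.4826 -0.0866  0.0987] tau6 -0.343 op 0.0139
```

drive_tool(moves=[0, 0, 0, 0, 0, 0, 4])

```text
t: 16.3
tool_pos: [0.4825, -0.0867, 0.2657]
orientation: [-2.517, 1.88, -0.0]
force: [-2.5, 0.9, 4.5]
opening: 0.0136
gripper_force: 55.0
```

```bash
python3 st.py
```

```text
16.3 yawY -163.51 Tz [0.309 0.439 0.219] F [-2.5  0.9  4.5] q6 147.3 g [ 0.4826 -0.0866  0.0987] tau6 -1.093 op 0.0136
```

drive_tool(moves=[0, 0, 0, 0, 0, 0, 0, 0, 0, 0, 0, 0, 0, 0])

```text
t: 16.5
tool_pos: [0.4826, -0.0867, 0.2657]
orientation: [-2.521, 1.874, -0.0]
force: [-1.7, 2.1, 6.2]
opening: 0.0139
gripper_force: 55.0
```

```bash
python3 st.py
```

```text
16.5 yawY -163.24 Tz [ 0.467  0.598 -0.124] F [-1.7  2.1  6.2] q6 147.0 g [ 0.4826 -0.0866  0.0987] tau6 0.022 op 0.0139
```

Contact is at about tool yaw -140°, where torque first left its free level. It then plateaued near 0.22 N m. Joint 6 is near its limit, so I release, rise, turn back half a turn and re-measure the knob.

drive_tool(moves=[50, 0, 0, 0, 0, 0, 0, 50, 0, 0, 0, 0, 0, 0, 50, 0, 0, 0, 0, 0, 0, 50, 0, 0, 0, 0, 0, 0, 50, 0, 0, -30, 0, 0, 0, 50, 0, 0, -40, 0, 0, 0, 50, 0, 0, 0, 0, 0, -8.5, 50, 0, 0, 0, 0, 0, -8.5])

```text
t: 17.3
tool_pos: [0.483, -0.0871, 0.3371]
orientation: [-2.773, 1.475, -0.005]
force: [-0.5, -0.1, -0.4]
opening: 0.0502
gripper_force: 0.0
```

drive_tool(moves=[50, 0, 0, 0, 0, 0, -8.5, 50, 0, 0, 0, 0, 0, -8.5, 50, 0, 0, 0, 0, 0, -8.5, 50, 0, 0, 0, 0, 0, -8.5, 50, 0, 0, 0, 0, 0, -8.5, 50, 0, 0, 0, 0, 0, -8.5, 50, 0, 0, 0, 0, 0, -8.5, 50, 0, 0, 0, 0, 0, -8.5])

```text
t: 18.1
tool_pos: [0.4824, -0.0869, 0.3351]
orientation: [3.124, 0.328, -0.0]
force: [0.9, -0.2, -0.3]
opening: 0.0506
gripper_force: 0.0
```

drive_tool(moves=[50, 0, 0, 0, 0, 0, -8.5, 50, 0, 0, 0, 0, 0, -8.5, 50, 0, 0, 0, 0, 0, -8.5, 50, 0, 0, 0, 0, 0, -8.5, 50, 0, 0, 0, 0, 0, -8.5, 50, 0, 0, 0, 0, 0, -8.5, 50, 0, 0, 0, 0, 0, -8.5, 50, 0, 0, 0, 0, 0, -8.5])

```text
t: 18.9
tool_pos: [0.4824, -0.0869, 0.3351]
orientation: [-2.407, -2.019, 0.0]
force: [0.9, -0.2, -0.9]
opening: 0.0498
gripper_force: 0.0
```

drive_tool(moves=[50, 0, 0, 0, 0, 0, -8.5, 50, 0, 0, 0, 0, 0, -8.5, 50, 0, 0, 0, 0, 0, -8.5, 50, 0, 0, 0, 0, 0, -1.5, 50, 0, 0, 0, 0, 0, 0, 50, 0, 0, 0, 0, 0, 0])

```text
t: 19.5
tool_pos: [0.4824, -0.087, 0.3352]
orientation: [-1.881, -2.516, 0.0]
force: [0.4, -0.4, 1.2]
opening: 0.0498
gripper_force: 0.0
```

```bash
python3 st.py; python3 - <<'E'
from h import *
from plant import robot
import cv2
for n in("wrist","top"):
    c=robot.read_camera(n);np.savez(n+"5",**c)
    P=cloud(c);z=P[...,2]
    k=(z>.097)&(z<.113)&(P[...,0]>.43)&(P[...,0]<.54)&(abs(P[...,1]+.086)<.06);q=P[k]
    if len(q)>20:
        print(n,"knob",len(q),q.mean(0),cv2.minAreaRect((q[:,:2]*1000).astype(np.float32)))
    if n=="wrist": cv2.imwrite("pics/wrist5.png",c["color"][:,:,::-1])
E
```

```text
19.5 yawY 16.44 Tz [-0.079  0.024 -0.022] F [ 0.4 -0.4  1.2] q6 -32.7 g [ 0.4824 -0.0869  0.1682] tau6 -0.068 op 0.0498
wrist knob 1634 [ 0.48246366 -0.08406076  0.10458355] ((483.14776611328125, -85.92081451416016), (13.773497581481934, 56.091224670410156), 16.035995483398438)
top knob 31 [ 0.47584161 -0.06198327  0.1034312 ] ((475.96136474609375, -62.2088737487793), (13.479498863220215, 7.905248165130615), 0.7384379506111145)
```

View pics/wrist5.png

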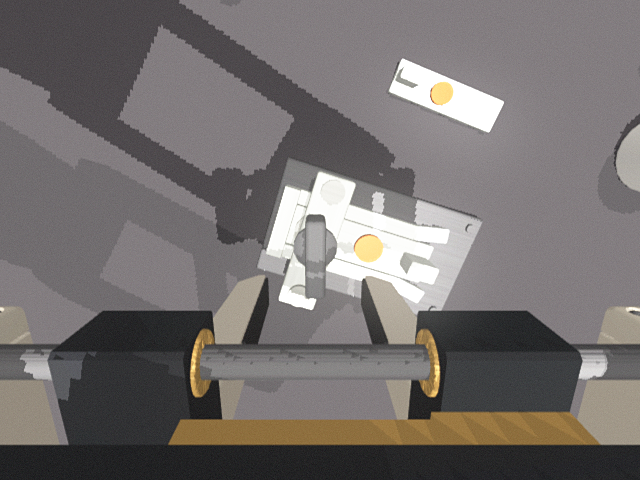

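The knob bar now points at yaw 16.0°, the same as the tool's 16.4°, so nothing slipped. It is about 24° past contact, which leaves 66°. I'll re-grip and continue with checks.

drive_tool(moves=[50, 0, 0, 30, 0, 0, 0.4, 50, 0, 0, 28, 0, 0, 0, 50, 0, 0, 12, 0, 0, 0, 50, 0, 0, 0, 0, 0, 0, 0, 0, 0, 0, 0, 0, 0, 0, 0, 0, 0, 0, 0, 0, 0, 0, 0, 0, 0, 0, 0, 0, 0, 0, 0, 0, 0, 0], grip_force=55)

```text
t: 20.4
tool_pos: [0.4828, -0.087, 0.2663]
orientation: [1.885, 2.512, 0.001]
force: [-0.6, 0.6, -0.1]
opening: 0.0228
gripper_force: 0.0
```

drive_tool(moves=[0, 0, 0, 0, 0, 0, 0, 0, 0, 0, 0, 0, 0, 0, 0, 0, 0, 0, 0, 0, 0])

```text
t: 20.7
tool_pos: [0.4826, -0.087, 0.2657]
orientation: [1.885, 2.512, 0.0]
force: [0.2, 0.7, 4.6]
opening: 0.014
gripper_force: 55.0
```

```bash
python3 st.py
```

```text
20.7 yawY 16.24 Tz [-0.054  0.123 -0.101] F [0.2 0.7 4.6] q6 -32.4 g [ 0.4828 -0.087   0.0987] tau6 -0.036 op 0.014
```

drive_tool(moves=[0, 0, 0, 0, 0, 0, 7, 0, 0, 0, 0, 0, 0, 7])

```text
t: 20.9
tool_pos: [0.4826, -0.087, 0.2657]
orientation: [2.182, 2.259, 0.0]
force: [-0.7, 0.2, 4.6]
opening: 0.0136
gripper_force: 55.1
```

```bash
python3 st.py
```

```text
20.9 yawY 1.99 Tz [-0.025  0.241  0.326] F [-0.7  0.2  4.6] q6 -18.2 g [ 0.4828 -0.087   0.0987] tau6 -2.421 op 0.0136
```

drive_tool(moves=[0, 0, 0, 0, 0, 0, 7, 0, 0, 0, 0, 0, 0, 7])

```text
t: 21.1
tool_pos: [0.4826, -0.0869, 0.2658]
orientation: [2.441, 1.976, 0.0]
force: [-1.0, 0.6, 4.7]
opening: 0.0138
gripper_force: 55.1
```

```bash
python3 st.py
```

```text
21.1 yawY -12.02 Tz [-0.015  0.194  0.42 ] F [-1.   0.6  4.7] q6 -4.2 g [ 0.4827 -0.087   0.0988] tau6 -2.18 op 0.0138
```

drive_tool(moves=[0, 0, 0, 0, 0, 0, 7, 0, 0, 0, 0, 0, 0, 7])

```text
t: 21.3
tool_pos: [0.4826, -0.0869, 0.2658]
orientation: [2.664, 1.664, 0.0]
force: [-1.2, 0.9, 4.7]
opening: 0.0137
gripper_force: 55.1
```

```bash
python3 st.py
```

```text
21.3 yawY -26.02 Tz [-0.022  0.307  0.421] F [-1.2  0.9  4.7] q6 9.8 g [ 0.4827 -0.087   0.0988] tau6 -2.144 op 0.0137
```

drive_tool(moves=[0, 0, 0, 0, 0, 0, 7, 0, 0, 0, 0, 0, 0, 7])

```text
t: 21.5
tool_pos: [0.4826, -0.087, 0.2658]
orientation: [2.847, 1.327, 0.0]
force: [-1.6, 0.3, 5.0]
opening: 0.0137
gripper_force: 55.1
```

```bash
python3 st.py
```

```text
21.5 yawY -40.02 Tz [0.031 0.359 0.415] F [-1.6  0.3  5. ] q6 23.8 g [ 0.4827 -0.087   0.0988] tau6 -2.107 op 0.0137
```

Joint torque above the free level rises steadily (0.38, 0.42, 0.46 N m) towards 0.5. Last 14°, then release.

drive_tool(moves=[0, 0, 0, 0, 0, 0, 7, 0, 0, 0, 0, 0, 0, 7])

```text
t: 21.7
tool_pos: [0.4826, -0.0869, 0.2658]
orientation: [2.988, 0.97, 0.0]
force: [-1.6, -0.1, 6.1]
opening: 0.0136
gripper_force: 55.2
```

```bash
python3 st.py
```

```text
21.7 yawY -54.01 Tz [0.009 0.48  0.504] F [-1.6 -0.1  6.1] q6 37.8 g [ 0.4827 -0.087   0.0988] tau6 -2.066 op 0.0136
```

drive_tool(moves=[0, 0, 0, 0, 0, 0, 0, 0, 0, 0, 0, 0, 0, 0, 50, 0, 0, 0, 0, 0, 0, 50, 0, 0, 0, 0, 0, 0, 50, 0, 0, 0, 0, 0, 0, 50, 0, 0, 0, 0, 0, 0, 50, 0, 0, -30, 0, 0, 0, 50, 0, 0, -40, 0, 0, 0])

```text
t: 22.5
tool_pos: [0.4813, -0.0866, 0.3334]
orientation: [-2.983, -0.976, 0.008]
force: [0.3, -0.8, 0.5]
opening: 0.0493
gripper_force: 0.0
```

drive_tool(moves=[50, 0, 0, -40, 0, 0, 0, 50, 0, 0, 0, 0, 0, 0, 50, 0, 0, 0, 0, 0, 0, 50, 0, 0, 0, 0, 0, 0])

```text
t: 22.9
tool_pos: [0.482, -0.0868, 0.3738]
orientation: [-2.985, -0.977, 0.003]
force: [-1.6, 0.1, -0.1]
opening: 0.0499
gripper_force: 0.0
```

```bash
python3 st.py; python3 - <<'E'
from h import *
from plant import robot
import cv2
c=robot.read_camera("wrist");np.savez("wrist6",**c)
P=cloud(c);z=P[...,2]
k=(z>.098)&(z<.113)&(P[...,0]>.43)&(P[...,0]<.54)&(abs(P[...,1]+.086)<.06);q=P[k]
print("knob",len(q),q.mean(0),cv2.minAreaRect((q[:,:2]*1000).astype(np.float32)))
t=P[(z>.048)&(z<.062)&(abs(P[...,0]-.577)<.03)&(abs(P[...,1]+.088)<.03)]
if len(t):print("tab",len(t),cv2.minAreaRect((t[:,:2]*1000).astype(np.float32)))
cv2.imwrite("pics/wrist6.png",c["color"][:,:,::-1])
E
```

```text
22.9 yawY -53.76 Tz [-0.024  0.188 -0.004] F [-1.6  0.1 -0.1] q6 37.6 g [ 0.4817 -0.0867  0.2068] tau6 0.0 op 0.0499
knob 1206 [ 0.48442167 -0.08484843  0.10479119] ((483.3697204589844, -85.6080093383789), (55.155757904052734, 13.975507736206055), 34.727291107177734)
tab 498 ((576.6088256835938, -86.98954772949219), (14.215216636657715, 24.033021926879883), 89.72293853759766)
```

View pics/wrist6.png

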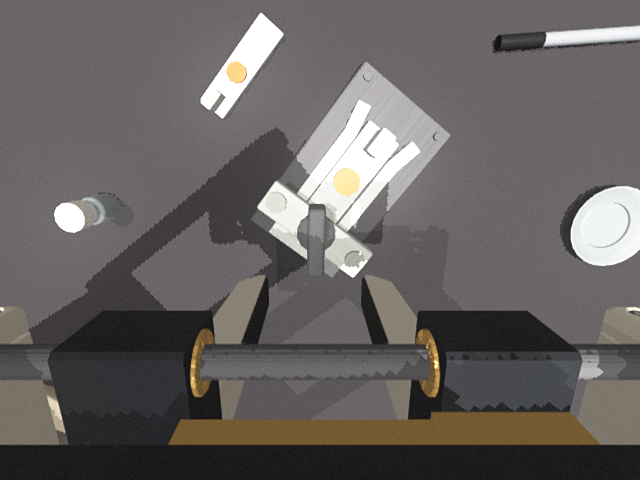

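The view shows the carrier home between the rails with its tab at (380,142). The knob at (317,240) sits at yaw about -54°, roughly 92° past contact, with a final torque near 0.5 N m. The arm is clear, so I hand in.

```bash
python3 -c "
from plant import robot
print(robot.close_job())"
```

```text
the job is handed in; nothing more can be done
None
```

The job is handed in; the hand-in gave no verdict. By my own measurements the carrier is home against the stop and clamped about a quarter turn past contact (about 92°, ending near 0.5 N m), with the gripper open and clear and no contact with the other things on the bench.

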